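Reload the bench stapler

TASK

Reload the empty bench stapler with the copper-coloured strip of staples. Pull the sprung follower back along its rail until the latch catches it, lift the copper strip straight up off the light refill rack without tipping or dragging the rack, and set it astride the rail between the follower and the stapler's head. Then press the red latch paddle so that the follower springs shut and pushes the strip fully home in the head; leave the other strip on the rack and everything else where it is.

Things in the scene. Friction and masses are not known exactly. Their poses are not given: they have to be found in the camera images.
- stapler: Bench stapler, fixed: grey foot plate 330 x 70 x 8 mm, blue head with upright air cylinder (178 mm high) at one end, red latch paddle at the other. Origin on the bench under the rail's centre line; +x along the rail to the head, z up. Rail: straight steel bar on y = 0, 14 mm wide, rounded shoulders, top 62 mm above the bench, free at both sides; its foot below is 34 mm wide to 14 mm up, 20 mm to 31 mm.
- loading_bay (a point): On the stapler at x = 45, y = 0, z = 54.5 mm (stapler's axes): the place for the centre of a strip put on the rail, half-way between the latched follower's front face (x = -5 mm) and the throat; 12 mm either way along the rail will do.
- throat (a point): Stapler's throat mouth at x = 91, y = 0, z = 54.5 mm (stapler's axes), 31 mm wide, roof 68 mm above the bench, 97 mm high outside. The stop inside is at x = 115 mm: a strip fully home has its centre at x = 85 mm and stands out of the throat by 36 mm. Head beyond x = 115 mm: 120 mm high, 44 mm wide, with the cylinder on top.
- follower (a joint): Travel of the sprung follower, m: 0 = forward (front face at stapler x = 90 mm), grows as it is pulled back to stapler -x, 0.095 = held by the latch, 0.102 = end stop. Pull to at least 0.097, so that the latch hook drops behind its pin, then let go. The spring drives it forward with 5 N (at 0) to 7.4 N, damped; passing the hook takes about 4 N more. With a strip fully home it rests at 0.035.
- follower_tab (a point): Centre of the follower's black upright finger tab, 8 mm thick along the rail, 32 mm wide, from 66 to 100 mm above the bench, 40 mm behind the follower's front face (moves with it). Ahead of it, on the head's side, the follower is flat (top 66 mm above the bench), so closed fingers can stand there and draw it back. Stapler's axes.
- latch (a joint): Latch rocker, rad: 0 = at rest, hook down (locked when the follower is back); grows as the red paddle is pressed. The follower is let go at about 0.17; 0.28 = end stop. Springs back to 0.
- latch_paddle (a point): Centre of the top of the red paddle (32 mm along the rail, 30 mm across), at stapler x = -152 mm, 93 mm above the bench at rest. Press straight down with 2 to 4 N: it lets the follower go after 8 mm and stops after about 13 mm.
- strip_copper_c (a point): Centre, half-way up, of the copper-coloured staple strip, the one to load: a rigid inverted U, 60 mm long (x), 24 mm wide (y, the grasp), 20 mm high (z up), walls 2.5 mm, so 19 mm inside over the 14 mm rail; 50 g. It may face either way on the rail.
- strip_steel_c (a point): The same point of the silvery strip of the same size, which stays on the rack. Either strip may be on either saddle at the start.
- rack: Loose light (80 g) black refill rack on the white board (top 7 mm above the bench): foot 150 x 52 x 5 mm, two saddles in line at x = -36.5 and +36.5 mm, 14 mm wide, 42 mm high, a strip astride each (its centre 34.5 mm, crown 44.5 mm, lower edges 24.5 mm above the rack's underside). A strip lifted 20 mm straight up is clear. Origin: centre of its underside; z up.
- masking_tape: Roll of masking tape lying flat, 92 mm across, 24 mm high; leave alone. Origin: centre of its underside.
- glue_bottle: Standing glue bottle with yellow label, 34 mm across, 92 mm high; leave alone. Origin: centre of its underside.
- house_block: Small grey model house, 34 x 40 x 44 mm; leave alone. Origin: centre of its underside.
- screwdriver: Screwdriver with yellow handle lying on the bench, 172 mm long, 25 mm high; leave alone. Origin: centre of its underside.

How it is judged:
By the outcome, as a careful person would: the job done as asked, in the order asked, and still so for the second after the job is handed in, with the robot touching nothing.
It also fails if it takes over 58 s, if anything falls off the work surface, if the arm or the gripper's body presses on something with over 40 N, if the wrist force passes 120 N, or if a joint passes its speed limit or range.

ROBOT

A 7-joint arm with a two-finger parallel gripper is mounted at the origin on a cart in front of the work surface, level with it; the furniture and walls round the work are solid. World frame = base frame: x ahead of the robot, y to its left, z up, the work surface at z = 0. Lengths are in mm, angles in rad, forces in N, time in s.
With the tool pointing down it reaches from about 400 to 875 mm from the base axis. Payload 6.5 kg.
Tool frame: the origin (TCP) lies on the centre line of the jaws, within the pads' length; the fingertips stand ctrl.finger_overhang ahead of it and the grasp point (between the pads) is the TCP (ctrl.finger_overhang is the distance from the TCP to the fingertips, in mm); z points along the fingers, y is the line along which they close (so a half turn about z gives the same grasp; the last joint's range is limited). The gripper opens to 85 mm and grips with 20 to 120 N. Pads are 22 mm wide; open, the fingers measure 114 mm over their backs; the gripper's body (76 mm by 85 mm) begins 54 mm behind the grasp point. The pads swing forward as they close: fully open they stand 13 mm farther back than shut.
Start: joints at [-1.197, 0.536, -0.004, 1.538, 0.003, 1.067, -0.071], TCP at [276.737, 588.138, 250.29] pointing down, gripper open.
Joint ranges: [-2.7, 2.7], [-0.37, 2.16], [-1.27, 1.26], [0.24, 2.4], [-1.31, 4.45], [0.19, 1.91], [-2.76, 2.76]. Speed limits (rad/s): [2.39, 2.39, 3.14, 3.14, 3.14, 3.14, 3.14].

INTERFACE

Orientations are given as a unit quaternion [w, x, y, z].
In Python, from plant import ctrl, get_image gives the robot as it stands.
- The arm moves only by the tool send_rows, never from a script. Its argument "moves" is a list of rows, each a list of 7 numbers: the shift along the tool's x, y, z in m, then the turn, a rotation vector about the tool's x, y, z in rad, then the finger opening in m, from 0 to 0.0854. A call has 1 to 5 rows; each row shifts and turns the commanded pose from where the row before left it, along the tool's axes as they then stand; what a row does not reach is not made up. A row lasts 1/12 s, in which the tool goes at most 41.7 mm and 7.16 degrees, less where a joint would pass 70% of its speed; a pose out of reach is approached as far as the arm can. A call is refused whole if a number of a shift passes 0.0417 or a number of a turn 0.125, either way. A call with a gripper value outside its range is refused whole. The fingers move at their own pace and stop on an object; "newtons" is the grip in N (left out, the last holds). Time passes only in rows, so rows that do not move let the fingers close. It gives the time, the measured TCP pose, the force, the opening and the grip force at its end, in the units of the state.
- ctrl.read_state(): the state, without advancing time (a new reading comes with each control period).
- get_image(name): name is "scene" or "top" or "wrist"; returns a dict with "image" (400x640x3 uint8, red, green, blue), "depth" (400x640 float32, mm along the optical axis (not along the pixel's ray), 0 where there is no reading), "fx", "fy", "cx", "cy" (pixels), "T" (4x4, takes a point from camera to world coordinates). Camera axes: x right, y down, z forward; pixel columns grow to the right and rows downward; lengths in mm; the calibration is good to about 2 mm. A picture is of the moment at which its call begins.
- ctrl.finish_job(): hands the job in; it is judged then, once.
The state is a dict: "clock": time; "joints": joint angles; "dq": joint speeds; "joint_efforts": joint torques, N m; "position": TCP position; "eef_rot": TCP orientation; "ft_force": force on the tool from outside, world axes, zero at the start; "wrist_torque": the same for the moment, N m; "opening": finger opening in mm; "gripper_force": force on a finger pad.
Only numpy, scipy, OpenCV 4.12 (cv2) and the standard library are available. Lean on these libraries where they do the work, as an engineer would, in place of code of your own. Each camera call takes 0.05 s, during which the arm holds its last target. There are 200 camera calls.

## Working session

There is one attempt and no reset: what is moved stays moved. The work goes in short steps, Python scripts to look and compute and a tool call to move; the robot and the scene stay as the last step left them, time stands still between calls to the robot, and variables do not carry over. Pictures are saved under pics/ and viewed, at most 10 in all, crops included, and the job is handed in when it is done.

Besides the shell and the picture viewer there is one more tool, called after "Request:" by a JSON object that holds its "method" and its "body", one argument or row to a line. send_rows: Moves the arm, as the interface text tells. Its arguments: {"type":"object","properties":{"moves":{"type":"array"},"newtons":{"type":"number"}},"required":["moves"]}

```bash
mkdir -p pics
cat > h.py <<'E'
import numpy as np, cv2
from plant import ctrl, get_image
def shot(n,f):
    d=get_image(n); cv2.imwrite(f'pics/{f}.png',d['image'][:,:,::-1]); np.savez(f'pics/{f}.npz',**d); return d
def cloud(d):
    z=d['depth'].astype(float); v,u=np.mgrid[:z.shape[0],:z.shape[1]]
    P=np.stack([(u-d['cx'])/d['fx']*z,(v-d['cy'])/d['fy']*z,z],-1)
    T=np.array(d['T']); W=P@T[:3,:3].T+T[:3,3]; W[z==0]=np.nan; return W
E
python3 - <<'E'
from h import *
s=ctrl.read_state(); print({k:np.round(v,3) for k,v in s.items()}, ctrl.finger_overhang)
for n in('top','scene'):
    d=shot(n,n+'0'); print(n,np.round(d['T'],3).tolist(),d['fx'])
E
```

```text
{'clock': np.float64(0.0), 'joints': array([-1.197,  0.537, -0.004,  1.539,  0.003,  1.067, -0.071]), 'dq': array([ 0.001,  0.001,  0.002, -0.002,  0.001,  0.   ,  0.001]), 'joint_efforts': array([ 1.0000e-03, -5.8342e+01,  1.0490e+00, -2.5911e+01,  1.2000e-02,
        9.0000e-03,  0.0000e+00]), 'position': array([276.499, 587.6  , 249.409]), 'eef_rot': array([-0.   ,  0.218,  0.976, -0.001]), 'ft_force': array([ 0.71 , -0.41 , -0.364]), 'wrist_torque': array([-0.007, -0.015, -0.052]), 'gripper_force': np.float64(0.0), 'opening': np.float64(85.462)} 19.0
top [[0.019, -0.973, 0.231, 410.349], [-1.0, -0.018, 0.005, 262.303], [-0.0, -0.231, -0.973, 918.619], [0.0, 0.0, 0.0, 1.0]] 366.1733143961224
scene [[0.733, -0.359, 0.578, 55.456], [-0.68, -0.354, 0.642, -312.051], [-0.025, -0.864, -0.503, 532.354], [0.0, 0.0, 0.0, 1.0]] 433.02234120461316
```

View pics/top0.png

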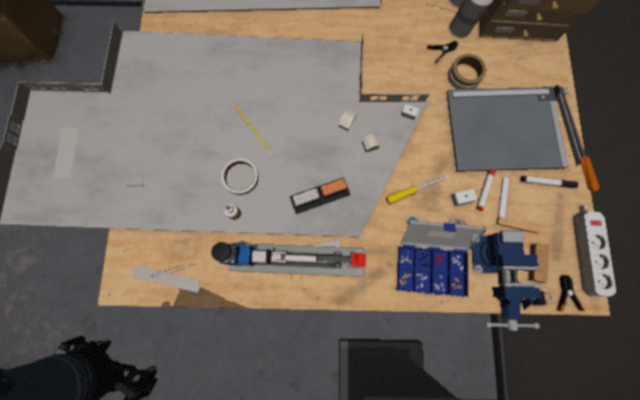

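View pics/scene0.png

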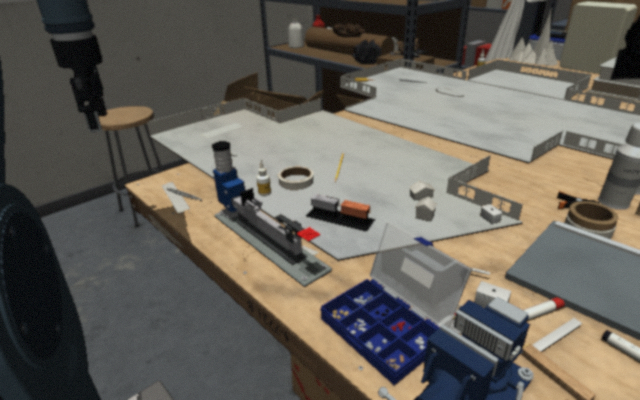

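The top view shows the stapler lying along image x, with its head at (240,255) and red paddle at (358,260). The rack runs from (292,203) to (350,185), with copper on the right at (335,187) and steel on the left. The scene view agrees with this.

Run:
```python
from h import *
for n in('top','scene'):
    d=dict(np.load(f'pics/{n}0.npz')); W=cloud(d); I=d['image']; hsv=cv2.cvtColor(I,cv2.COLOR_RGB2HSV)
    ok=(W[...,0]>200)&(W[...,0]<700)&(W[...,1]>0)&(W[...,1]<650)
    def rep(t,m):
        p=W[m&ok]
        if len(p)<5: print(n,t,len(p));return
        c,sz,a=cv2.minAreaRect(p[:,:2].astype(np.float32))
        print(n,t,len(p),'med',np.median(p,0).round(1),'rect',np.round(c,1),np.round(sz,1),round(a,1),'z',np.percentile(p[:,2],[5,50,95]).round(1))
    H,S,V=hsv[...,0],hsv[...,1],hsv[...,2]
    z=W[...,2]
    rep('red',((H<5)|(H>174))&(S>180)&(V>110)&(z>70))
    rep('copper',(H>4)&(H<16)&(S>120)&(z>40)&(z<60)&(W[...,0]>400))
    if n=='top':
        rack=(z>40)&(z<60); rack[:170]=0;rack[215:]=0;rack[:,:285]=0;rack[:,355:]=0
        rep('strips',rack)
        r=(z>50)&(z<115); r[:235]=0;r[280:]=0;r[:,:205]=0;r[:,370:]=0
        rep('staplerhigh',r)
        bl=(H>100)&(H<125)&(S>150)&(z>80); bl[:235]=0;bl[280:]=0;bl[:,:205]=0;bl[:,300:]=0
        rep('blue',bl)
        f=(z>4)&(z<13); f[:235]=0;f[285:]=0;f[:,:205]=0;f[:,380:]=0
        rep('foot',f)
        for v in range(248,270,3): print(v,[(u,*W[v,u].round(0)) for u in range(232,372,12)])
```

```text
top red 154 med [458.6 179.6  93.5] rect [458.6 179.4] [24.3 27.3] 0.9 z [91.3 93.5 95.5]
top copper 245 med [635.8 233.2  51.3] rect [636.9 234.1] [24.4 58.3] 21.0 z [46.1 51.3 53.9]
top strips 516 med [623.4 271.7  51.4] rect [624.5 267. ] [ 25.1 133.2] 21.1 z [46.9 51.4 54.1]
top staplerhigh 1382 med [461.6 347.   89.7] rect [459.5 320.5] [313.9  44.3] 87.5 z [60.8 89.7 99.5]
top blue 254 med [463.6 435.2  97.5] rect [464.1 433.9] [26.9 38.7] 89.3 z [ 94.   97.5 115. ]
top foot 2038 med [446.5 297.6   8.1] rect [463.9 334.5] [114.2 429.2] 1.1 z [ 5.1  8.1 11.6]
248 [(232, np.float64(474.0), np.float64(447.0), np.float64(151.0)), (244, np.float64(479.0), np.float64(434.0), np.float64(96.0)), (256, np.float64(487.0), np.float64(422.0), np.float64(9.0)), (268, np.float64(480.0), np.float64(380.0), np.float64(97.0)), (280, np.float64(488.0), np.float64(364.0), np.float64(6.0)), (292, np.float64(488.0), np.float64(334.0), np.float64(8.0)), (304, np.float64(489.0), np.float64(304.0), np.float64(5.0)), (316, np.float64(489.0), np.float64(274.0), np.float64(10.0)), (328, np.float64(490.0)
[... 5026 characters left out ...]
at64(8.0)), (280, np.float64(437.0), np.float64(361.0), np.float64(10.0)), (292, np.float64(438.0), np.float64(332.0), np.float64(7.0)), (304, np.float64(438.0), np.float64(303.0), np.float64(8.0)), (316, np.float64(439.0), np.float64(273.0), np.float64(8.0)), (328, np.float64(439.0), np.float64(244.0), np.float64(10.0)), (340, np.float64(440.0), np.float64(215.0), np.float64(9.0)), (352, np.float64(440.0), np.float64(186.0), np.float64(6.0)), (364, np.float64(441.0), np.float64(156.0), np.float64(8.0))]
scene red 143 med [454.6 178.7  91.8] rect [456.4 180.9] [33.1 26.1] 88.4 z [90.4 91.8 93.4]
scene copper 242 med [632.3 229.8  49.2] rect [564.  211.1] [176.7  60. ] 16.4 z [41.3 49.2 51.2]
```

```bash
cat >> h.py <<'E'
from scipy.spatial.transform import Rotation as R
def rel(t=None,yaw=None):
    """total shift (m) in present tool axes to world target t (mm), turn about tool z to bring tool x to yaw deg"""
    s=ctrl.read_state(); q=s['eef_rot']; r=R.from_quat([q[1],q[2],q[3],q[0]]); M=r.as_matrix()
    y=np.degrees(np.arctan2(M[1,0],M[0,0])); print('t',round(s['clock'],2),'pos',np.round(s['position'],1),'yaw',round(y,2),'tilt',M[:2,2].round(3),'F',np.round(s['ft_force'],1),'open',round(s['opening'],1))
    if t is not None: print('shift mm',(M.T@(np.array(t)-s['position'])).round(1))
    if yaw is not None:
        d=(y-yaw+180)%360-180; print('turn z rad',np.radians(d).round(3))
E
python3 - <<'E'
from h import *
d=dict(np.load('pics/top0.npz')); W=cloud(d); p=W.reshape(-1,3); p=p[~np.isnan(p[:,0])]
p=p[(p[:,0]>435)&(p[:,0]<490)&(p[:,1]>150)&(p[:,1]<480)]
for y in range(165,480,10):
    a=p[(abs(p[:,1]-y)<5)&(p[:,2]>45)]
    if len(a): print(y,a[:,0].min().round(0),a[:,0].max().round(0),((a[:,0].min()+a[:,0].max())/2).round(1),'z',a[:,2].min().round(),a[:,2].max().round())
b=p[p[:,2]>130]; print('cyl',b.min(0).round(),b.max(0).round())
rel([462,330,250],90)
E
```

```text
165 445.0 473.0 458.9 z 90.0 96.0
175 444.0 473.0 458.7 z 90.0 98.0
185 446.0 473.0 459.6 z 91.0 96.0
195 446.0 473.0 459.5 z 88.0 96.0
205 455.0 466.0 460.4 z 88.0 94.0
215 448.0 472.0 460.2 z 59.0 94.0
225 446.0 475.0 460.5 z 61.0 95.0
235 448.0 472.0 459.9 z 54.0 94.0
245 454.0 465.0 459.5 z 48.0 94.0
255 455.0 467.0 461.3 z 59.0 94.0
265 455.0 467.0 461.3 z 59.0 95.0
275 455.0 467.0 461.1 z 59.0 87.0
285 455.0 469.0 462.0 z 57.0 66.0
295 455.0 468.0 461.8 z 50.0 63.0
305 457.0 468.0 462.5 z 60.0 65.0
315 457.0 468.0 462.4 z 59.0 67.0
325 456.0 468.0 462.1 z 60.0 66.0
335 456.0 470.0 463.1 z 58.0 65.0
345 453.0 475.0 463.8 z 57.0 86.0
355 452.0 475.0 463.6 z 64.0 87.0
365 452.0 475.0 463.5 z 62.0 87.0
375 449.0 480.0 464.5 z 63.0 102.0
385 448.0 480.0 464.1 z 65.0 105.0
395 453.0 475.0 464.0 z 61.0 68.0
405 452.0 475.0 463.8 z 64.0 70.0
415 452.0 478.0 465.1 z 59.0 70.0
425 442.0 486.0 464.1 z 45.0 101.0
435 442.0 486.0 463.8 z 48.0 102.0
445 444.0 486.0 464.9 z 70.0 181.0
455 444.0 488.0 465.9 z 78.0 181.0
465 444.0 488.0 466.0 z 67.0 183.0
475 444.0 483.0 463.8 z 60.0 181.0
cyl [447. 444. 130.] [486. 480. 183.]
t 0.1 pos [276.5 587.6 249.5] yaw 154.8 tilt [-0.001 -0.002] F [-0.3  0.2  0.8] open 85.5
shift mm [-277.5 -154.2   -0.3]
turn z rad 1.131
```

Request:
{"method": "send_rows", "body": {
  "moves": [
    [-0.0347,-0.0193,0,0,0,0,0],
    [-0.0347,-0.0193,0,0,0,0,0],
    [-0.0347,-0.0193,0,0,0,0,0],
    [-0.0347,-0.0193,0,0,0,0,0],
    [-0.0347,-0.0193,0,0,0,0,0]
  ],
  "newtons": 30
}}

```text
clock: 0.52
position: [393.3, 425.1, 250.0]
eef_rot: [-0.0, 0.218, 0.976, -0.0]
ft_force: [1.1, -0.1, -0.4]
opening: 25.5
gripper_force: 0.0
```

Request:
{"method": "send_rows", "body": {
  "moves": [
    [-0.0347,-0.0193,0,0,0,0,0],
    [-0.0347,-0.0193,0,0,0,0,0],
    [-0.0347,-0.0193,0,0,0,0,0],
    [0,0,0,0,0,0.1154,0],
    [0,0,0,0,0,0.1154,0]
  ]
}}

```text
clock: 0.93
position: [464.3, 326.5, 250.1]
eef_rot: [0.0, 0.335, 0.942, -0.001]
ft_force: [-1.1, 2.0, -0.2]
opening: 0.4
gripper_force: 0.0
```

Request:
{"method": "send_rows", "body": {
  "moves": [
    [0,0,0,0,0,0.1154,0],
    [0,0,0,0,0,0.1154,0],
    [0,0,0,0,0,0.1154,0],
    [0,0,0,0,0,0.1154,0],
    [0,0,0,0,0,0.1154,0]
  ]
}}

```text
clock: 1.35
position: [461.9, 330.0, 249.9]
eef_rot: [-0.0, 0.586, 0.81, -0.0]
ft_force: [-0.0, -0.7, -0.0]
opening: -0.1
gripper_force: 0.0
```

Request:
{"method": "send_rows", "body": {
  "moves": [
    [0,0,0,0,0,0.1154,0],
    [0,0,0,0,0,0.1154,0],
    [0,0,0,0,0,0.1154,0],
    [0,0,0,0,0,0,0]
  ]
}}

```text
clock: 1.68
position: [461.8, 330.2, 249.9]
eef_rot: [0.0, 0.717, 0.698, -0.0]
ft_force: [0.5, 0.1, 0.0]
opening: 0.2
gripper_force: 0.0
```

Run:
```python
from h import *
shot('wrist','w1'); rel([465.2,402,140],88.7); print(ctrl.read_state()['joints'].round(2))
```

```text
t 1.73 pos [461.9 330.2 249.9] yaw 88.82 tilt [-0.    -0.001] F [0.3 0.6 0.6] open -0.2
shift mm [ 71.9   1.9 109.9]
turn z rad 0.002
[-0.94  0.41  0.31  1.78 -0.15  0.98 -0.59]
```

View pics/w1.png

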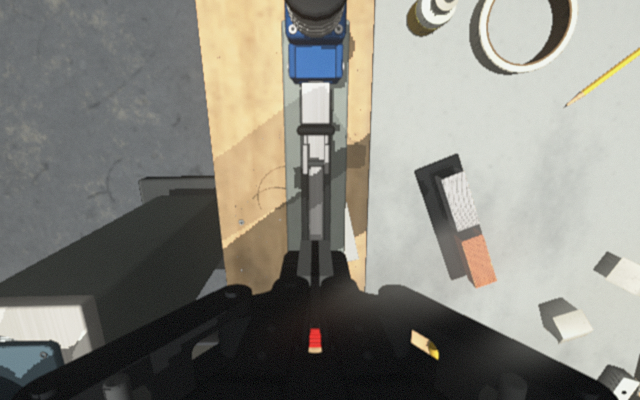

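The wrist view shows the rail running up to the blue head at (317,60). The tab is at (316,129), between the rail and the follower, and the copper strip is at (477,259).

Run:
```python
from h import *
d=dict(np.load('pics/w1.npz')); W=cloud(d); W[285:]=np.nan
p=W.reshape(-1,3); p=p[~np.isnan(p[:,0])]
q=p[(p[:,0]>425)&(p[:,0]<500)]
for y in (310,320,330,360,370,376,380,384,390,400,410,418,422,426,430,435):
    a=q[(abs(q[:,1]-y)<2)&(q[:,2]>52)]
    if len(a): print(y,a[:,0].min().round(1),a[:,0].max().round(1),a[:,0].mean().round(1),'z',np.percentile(a[:,2],[5,50,95]).round())
t=q[(q[:,2]>92)&(q[:,1]<415)]; print('tab',np.percentile(t,[3,50,97],axis=0).round(1))
H=cv2.cvtColor(d['image'],cv2.COLOR_RGB2HSV)
m=(H[...,0]<18)&(H[...,1]>90)&(W[...,2]>40)&(W[...,0]>580)
c=W[m]; c=c[c[:,2]>48]; print(len(c),cv2.minAreaRect(c[:,:2].astype(np.float32)),np.median(c,0).round(1))
```

```text
310 455.6 468.7 462.1 z [60. 62. 63.]
320 455.9 468.9 462.6 z [61. 62. 63.]
330 456.2 469.1 462.6 z [61. 62. 64.]
360 452.3 474.5 463.6 z [65. 66. 85.]
370 452.6 474.6 463.2 z [65. 66. 85.]
376 453.4 474.2 463.7 z [65. 66. 75.]
380 448.5 479.2 464.8 z [ 98. 100. 101.]
384 447.8 479.3 463.8 z [ 98. 100. 101.]
390 451.8 475.7 462.6 z [65. 66. 88.]
400 452.1 475.9 464.1 z [65. 66. 68.]
410 452.5 477.0 464.4 z [65. 66. 68.]
418 452.8 477.0 465.0 z [65. 66. 68.]
422 452.5 485.6 468.2 z [63. 70. 97.]
426 444.0 486.2 463.1 z [72. 97. 99.]
430 442.4 488.1 465.3 z [96. 98. 99.]
435 441.9 488.1 464.5 z [96. 98. 99.]
tab [[449.3 337.4  98.6]
 [462.4 341.9 255.6]
 [475.3 385.7 277.3]]
1045 ((636.6785278320312, 236.18605041503906), (23.54148292541504, 60.456787109375), 20.729042053222656) [636.4 237.2  51.6]
```

Request:
{"method": "send_rows", "body": {
  "moves": [
    [0.035,0.0011,0,0,0,0,0],
    [0.0345,0.0011,0,0,0,0,0],
    [0,0,0,0,0.12,0,0],
    [-0.0047,0,0.0389,0,0,0,0],
    [-0.0047,0,0.0389,0,0,0,0]
  ]
}}

```text
clock: 2.15
position: [468.0, 400.1, 173.1]
eef_rot: [-0.042, 0.713, 0.699, 0.046]
ft_force: [-0.1, 0.4, -0.7]
opening: -0.1
gripper_force: 0.0
```

Run:
```python
from h import *
rel([464.2,399.7,93],88.7)
```

```text
t 2.15 pos [468.  400.1 173.1] yaw 88.88 tilt [0.007 0.124] F [-0.1  0.4 -0.7] open -0.1
shift mm [-10.3  -4.2  79.4]
turn z rad 0.003
```

Request:
{"method": "send_rows", "body": {
  "moves": [
    [0,0,0,0,0,0,0],
    [-0.005,-0.001,0.0389,0,0,0,0],
    [-0.0026,0,0.0195,0,0,0,0],
    [-0.0025,0,0.0195,0,0,0,0],
    [0,0,0,0,0,0,0]
  ]
}}

```text
clock: 2.57
position: [463.3, 398.2, 91.2]
eef_rot: [-0.042, 0.713, 0.699, 0.04]
ft_force: [-0.4, -0.0, -0.5]
opening: -0.4
gripper_force: 0.0
```

Run:
```python
from h import *
rel([464.2,399.7,93],88.7)
```

```text
t 2.57 pos [463.3 398.2  91.2] yaw 88.82 tilt [-0.001  0.117] F [-0.4 -0.  -0.5] open -0.4
shift mm [ 1.8  0.9 -1.6]
turn z rad 0.002
```

Request:
{"method": "send_rows", "body": {
  "moves": [
    [-0.015,0,-0.0035,0,0,0,0],
    [-0.0149,0,-0.0018,0,0,0,0],
    [-0.0149,0,-0.0018,0,0,0,0],
    [-0.0149,0,-0.0018,0,0,0,0],
    [-0.0149,0,-0.0018,0,0,0,0]
  ]
}}

```text
clock: 2.98
position: [463.1, 328.1, 98.0]
eef_rot: [-0.044, 0.712, 0.699, 0.046]
ft_force: [-1.1, 11.0, -6.3]
opening: 0.0
gripper_force: 5.2
```

Request:
{"method": "send_rows", "body": {
  "moves": [
    [-0.0119,0,-0.0014,0,0,0,0],
    [-0.006,0,-0.0007,0,0,0,0],
    [0,0,0,0,0,0,0]
  ]
}}

```text
clock: 3.23
position: [462.7, 308.7, 97.9]
eef_rot: [-0.043, 0.713, 0.699, 0.045]
ft_force: [-3.1, 6.4, -1.7]
opening: 0.1
gripper_force: 3.1
```

Run:
```python
from h import *
rel([461.9,300,93],88.7)
```

```text
t 3.23 pos [462.7 308.7  97.9] yaw 88.89 tilt [0.004 0.125] F [-3.1  6.4 -1.7] open 0.1
shift mm [-9.3 -0.7  3.7]
turn z rad 0.003
```

Request:
{"method": "send_rows", "body": {
  "moves": [
    [-0.003,0,0,0,0,0,0],
    [-0.003,0,0,0,0,0,0],
    [0,0,0,0,0,0,0]
  ]
}}

```text
clock: 3.48
position: [462.7, 303.8, 97.7]
eef_rot: [-0.044, 0.712, 0.699, 0.045]
ft_force: [-4.2, 6.7, 3.3]
opening: 0.2
gripper_force: 3.8
```

Request:
{"method": "send_rows", "body": {
  "moves": [
    [-0.002,0,0,0,0,0,0],
    [0,0,0,0,0,0,0]
  ]
}}

```text
clock: 3.65
position: [462.8, 301.7, 97.5]
eef_rot: [-0.044, 0.712, 0.699, 0.045]
ft_force: [-4.0, 6.7, 4.0]
opening: -0.2
gripper_force: 3.9
```

Request:
{"method": "send_rows", "body": {
  "moves": [
    [-0.002,0,0,0,0,0,0],
    [0,0,0,0,0,0,0]
  ]
}}

```text
clock: 3.82
position: [462.9, 299.9, 97.4]
eef_rot: [-0.044, 0.712, 0.699, 0.046]
ft_force: [-4.4, 7.2, 4.8]
opening: -0.2
gripper_force: 4.0
```

Request:
{"method": "send_rows", "body": {
  "moves": [
    [-0.002,0,0,0,0,0,0],
    [0,0,0,0,0,0,0]
  ]
}}

```text
clock: 3.98
position: [463.0, 298.0, 97.3]
eef_rot: [-0.043, 0.712, 0.699, 0.046]
ft_force: [-4.2, 7.4, 5.2]
opening: -0.0
gripper_force: 4.0
```

Request:
{"method": "send_rows", "body": {
  "moves": [
    [-0.002,0,0,0,0,0,0],
    [0,0,0,0,0,0,0]
  ]
}}

```text
clock: 4.15
position: [463.1, 296.1, 97.2]
eef_rot: [-0.043, 0.712, 0.699, 0.046]
ft_force: [-3.9, 7.5, 6.7]
opening: 0.0
gripper_force: 4.1
```

Run:
```python
from h import *
d=shot('wrist','w2'); rel()
d=get_image('top'); W=cloud(d); p=W.reshape(-1,3); p=p[~np.isnan(p[:,0])]
q=p[(p[:,0]>448)&(p[:,0]<478)&(p[:,1]>200)&(p[:,1]<425)]
for y in range(255,345,5):
    a=q[abs(q[:,1]-y)<2.5]
    if len(a): print(y,a[:,2].max().round(),np.percentile(a[:,2],60).round())
```

```text
t 4.2 pos [463.1 296.2  97.1] yaw 88.96 tilt [0.005 0.126] F [-4.4  8.2  5.2] open 0.1
255 503.0 489.0
260 500.0 488.0
265 494.0 481.0
270 488.0 476.0
275 489.0 481.0
280 488.0 481.0
285 487.0 479.0
290 485.0 473.0
295 475.0 460.0
300 459.0 446.0
305 443.0 424.0
310 409.0 405.0
315 331.0 232.0
325 61.0 22.0
330 64.0 61.0
335 63.0 60.0
340 64.0 60.0
```

View pics/w2.png

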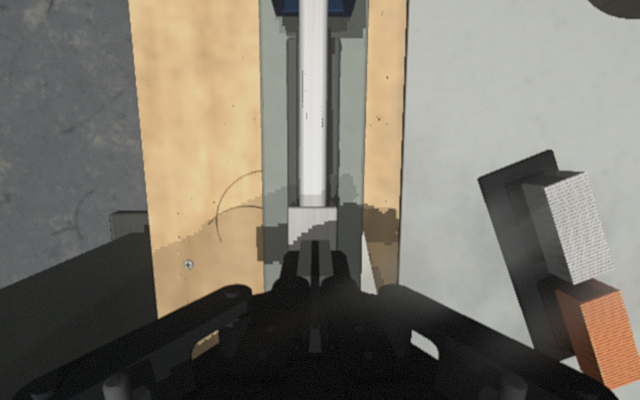

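The follower is drawn back, its front edge near (312,207) and bare rail ahead of it. I'll measure that edge.

Run:
```python
from h import *
W=cloud(dict(np.load('pics/w2.npz')))
for v in range(192,244,4): print(v,W[v,292].round(1),W[v,312].round(1),W[v,330].round(1))
```

```text
192 [448.9 323.5  14.6] [462.5 328.7  61.6] [474.  323.   15.1]
196 [448.9 320.8  14.9] [462.5 326.6  60.9] [474.  320.4  15. ]
200 [448.8 318.1  14.7] [462.4 324.8  63. ] [474.1 317.4  13.2]
204 [451.8 322.1  57.9] [462.4 322.5  61.7] [472.  321.2  54.7]
208 [452.3 321.5  66.8] [462.4 321.3  66.8] [471.4 321.2  67.6]
212 [452.2 319.3  66.2] [462.4 319.2  66.9] [471.4 319.   66.4]
216 [452.1 317.1  65.6] [462.3 317.2  67. ] [471.4 317.2  67.7]
220 [452.1 315.2  66.3] [462.3 315.2  67.1] [471.4 314.9  66.9]
224 [452.1 313.2  66.8] [462.2 312.9  66.2] [471.4 312.8  66.5]
228 [452.1 311.2  67.1] [462.2 310.8  66.3] [471.4 310.5  65.6]
232 [452.  309.1  66.7] [462.1 308.7  66.2] [471.3 308.5  65.9]
236 [451.8 306.7  65.6] [462.1 306.7  66.5] [471.3 306.4  66.1]
240 [451.8 304.7  66. ] [462.3 309.4  84.3] [471.3 304.4  66.5]
```

Request:
{"method": "send_rows", "body": {
  "moves": [
    [0.005,0,0.0006,0,0,0,0],
    [0.005,0,0.0006,0,0,0,0],
    [0.004,0,0.0006,0,0,0,0],
    [0,0,0,0,0,0,0]
  ]
}}

```text
clock: 4.58
position: [463.7, 307.1, 94.9]
eef_rot: [-0.042, 0.713, 0.698, 0.044]
ft_force: [-0.6, -0.3, -0.3]
opening: 0.1
gripper_force: 0.0
```

Run:
```python
from h import *
W=cloud(get_image('wrist')); rel([636.7,236.2,180],110.7)
m=(abs(W[...,0]-462.5)<5)&(W[...,1]<335)&(W[...,1]>300)&(W[...,2]<75)&(W[...,2]>65); print(W[m][:,1].max() if m.any() else None)
```

```text
t 4.63 pos [463.5 306.2  94.3] yaw 88.75 tilt [0.004 0.12 ] F [-0.4 -0.  -0.7] open -0.2
shift mm [-55.4 174.8 -92.7]
turn z rad -0.383
328.2316349136555
```

Request:
{"method": "send_rows", "body": {
  "moves": [
    [0.0048,0,-0.0397,0,0,0,0],
    [0.0048,0,-0.0397,0,0,0,0],
    [0.0048,0,-0.0397,0,0,0,0],
    [0,0,0,0,-0.12,0,0],
    [0,0,0,0,0,-0.0958,0.05]
  ]
}}

```text
clock: 5.05
position: [463.4, 310.4, 216.9]
eef_rot: [0.002, 0.681, 0.732, 0.002]
ft_force: [-0.5, 1.9, -0.4]
opening: 10.6
gripper_force: 0.0
```

Request:
{"method": "send_rows", "body": {
  "moves": [
    [0,0,0,0,0,-0.0958,0.05],
    [0,0,0,0,0,-0.0958,0.05],
    [0,0,0,0,0,-0.0958,0.05],
    [0,0,0,0,0,0,0.05],
    [0,0,0,0,0,0,0.05]
  ]
}}

```text
clock: 5.47
position: [463.1, 305.1, 213.4]
eef_rot: [0.0, 0.57, 0.821, -0.0]
ft_force: [0.7, 0.8, -0.3]
opening: 50.0
gripper_force: 0.0
```

Run:
```python
from h import *
rel([636.7,236.2,180],110.7)
```

```text
t 5.47 pos [463.1 305.1 213.4] yaw 110.43 tilt [-0. -0.] F [ 0.7  0.8 -0.3] open 50.0
shift mm [-125.2  138.6   33.4]
turn z rad -0.005
```

Request:
{"method": "send_rows", "body": {
  "moves": [
    [-0.034,0.0231,0,0,0,-0.005,0.05],
    [-0.034,0.0231,0,0,0,0,0.05],
    [-0.034,0.0231,0,0,0,0,0.05],
    [-0.034,0.0231,0,0,0,0,0.05],
    [-0.034,0.0231,0,0,0,0,0.05]
  ]
}}

```text
clock: 5.88
position: [632.7, 186.4, 213.3]
eef_rot: [0.0, 0.568, 0.823, -0.0]
ft_force: [-0.6, 0.8, -0.1]
opening: 50.2
gripper_force: 0.0
```

Request:
{"method": "send_rows", "body": {
  "moves": [
    [-0.034,0.0231,0,0,0,0,0.05],
    [0,0,0.033,0,0,0,0.05],
    [0,0,0,0,0,0,0.05],
    [0,0,0,0,0,0,0.05]
  ]
}}

```text
clock: 6.22
position: [663.6, 164.1, 178.5]
eef_rot: [-0.001, 0.568, 0.823, -0.002]
ft_force: [0.8, 0.8, 0.9]
opening: 49.8
gripper_force: 0.0
```

Run:
```python
from h import *
d=shot('wrist','w3'); W=cloud(d)
H=cv2.cvtColor(d['image'],cv2.COLOR_RGB2HSV)
m=(H[...,0]<18)&(H[...,1]>90)&(W[...,2]>40)&(W[...,2]<60)&(W[...,0]>580)&(W[...,1]>190)
m=cv2.morphologyEx(m.astype(np.uint8),cv2.MORPH_OPEN,np.ones((3,3)))>0
c=W[m]; c=c[c[:,2]>48]; r=cv2.minAreaRect(c[:,:2].astype(np.float32)); print(len(c),r,np.median(c,0).round(1))
rel([*r[0],100],90+r[2])
```

```text
2689 ((636.9151000976562, 236.1422882080078), (23.968791961669922, 59.17650604248047), 21.445415496826172) [636.6 237.2  51.7]
t 6.27 pos [664.2 165.4 180.1] yaw 110.88 tilt [-0.002  0.   ] F [ 0.1 -0.   1. ] open 50.1
shift mm [75.8 -0.2 80.2]
turn z rad -0.01
```

View pics/w3.png

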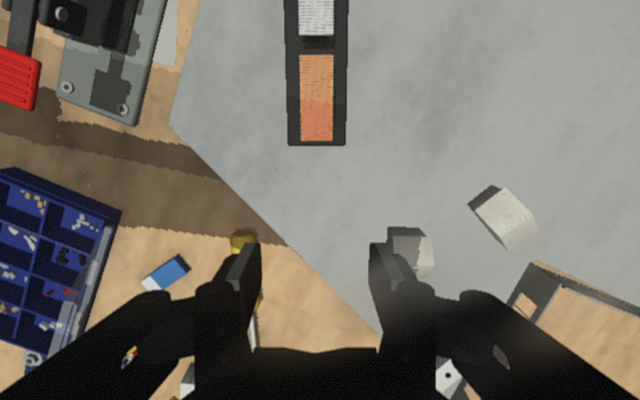

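The copper strip is at (317,97), centred between the jaws.

Request:
{"method": "send_rows", "body": {
  "moves": [
    [0.038,0,0,0,0,-0.007,0.05],
    [0.0378,-0.0002,0,0,0,0,0.05],
    [0,0,0.035,0,0,0,0.05],
    [0,0,0.035,0,0,0,0.05],
    [0,0,0,0,0,0,0.045]
  ]
}}

```text
clock: 6.68
position: [632.6, 236.7, 105.6]
eef_rot: [-0.003, 0.563, 0.827, -0.003]
ft_force: [-1.9, -0.7, -1.0]
opening: 45.0
gripper_force: 0.0
```

Request:
{"method": "send_rows", "body": {
  "moves": [
    [0,0,0.025,0,0,0,0.045],
    [0,0,0.025,0,0,0,0.045],
    [0,0,0.02,0,0,0,0.045],
    [0,0,0,0,0,0,0.045]
  ]
}}

```text
clock: 7.02
position: [635.6, 235.1, 38.8]
eef_rot: [-0.001, 0.564, 0.826, -0.002]
ft_force: [-1.5, -0.9, 0.1]
opening: 45.0
gripper_force: 0.0
```

Run:
```python
from h import *
rel([636.9,236.2,40.5],111)
```

```text
t 7.02 pos [635.6 235.1  38.8] yaw 111.32 tilt [-0.004 -0.002] F [-1.5 -0.9  0.1] open 45.0
shift mm [ 0.6  1.6 -1.7]
turn z rad 0.006
```

Request:
{"method": "send_rows", "body": {
  "moves": [
    [0,0,0,0,0,0,0.04],
    [0,0,0,0,0,0,0.035],
    [0,0,0,0,0,0,0.035]
  ]
}}

```text
clock: 7.27
position: [639.2, 235.9, 43.0]
eef_rot: [0.001, 0.564, 0.826, 0.002]
ft_force: [-0.7, 0.4, 0.0]
opening: 34.8
gripper_force: 0.0
```

Run:
```python
from h import *
rel([636.9,236.2,40.5],111)
```

```text
t 7.27 pos [639.2 235.9  43. ] yaw 111.32 tilt [0.004 0.001] F [-0.7  0.4  0. ] open 34.8
shift mm [ 1.1 -2.1  2.5]
turn z rad 0.006
```

Request:
{"method": "send_rows", "body": {
  "moves": [
    [0,0,0,0,0,0.005,0.035],
    [0,0,0,0,0,0,0.035],
    [0,0,0,0,0,0,0.035],
    [0,0,0,0,0,0,0.035],
    [0,0,0,0,0,0,0.035]
  ]
}}

```text
clock: 7.68
position: [637.5, 235.3, 40.3]
eef_rot: [0.0, 0.566, 0.824, 0.0]
ft_force: [0.3, 0.7, -0.8]
opening: 35.0
gripper_force: 0.0
```

Run:
```python
from h import *
rel([636.9,236.2,40.5],111)
```

```text
t 7.68 pos [637.5 235.3  40.3] yaw 111.04 tilt [0. 0.] F [ 0.3  0.7 -0.8] open 35.0
shift mm [ 1.  -0.3 -0.2]
turn z rad 0.001
```

Settled. Next I close gently and then lift straight up slowly.

Request:
{"method": "send_rows", "body": {
  "moves": [
    [0,0,0,0,0,0,0.03],
    [0,0,0,0,0,0,0.027],
    [0,0,0,0,0,0,0.024],
    [0,0,0,0,0,0,0.02],
    [0,0,0,0,0,0,0.015]
  ],
  "newtons": 30
}}

```text
clock: 8.1
position: [637.6, 235.3, 40.2]
eef_rot: [0.0, 0.566, 0.824, -0.0]
ft_force: [0.3, -0.3, 0.7]
opening: 23.4
gripper_force: 29.7
```

Request:
{"method": "send_rows", "body": {
  "moves": [
    [0,0,0,0,0,0,0.015],
    [0,0,-0.003,0,0,0,0.015],
    [0,0,-0.005,0,0,0,0.015],
    [0,0,-0.006,0,0,0,0.015],
    [0,0,-0.006,0,0,0,0.015]
  ]
}}

```text
clock: 8.52
position: [637.6, 235.4, 60.9]
eef_rot: [0.0, 0.566, 0.824, 0.0]
ft_force: [0.1, 0.4, -0.3]
opening: 23.5
gripper_force: 29.6
```

Request:
{"method": "send_rows", "body": {
  "moves": [
    [0,0,-0.008,0,0,0,0.015],
    [0,0,-0.01,0,0,0,0.015],
    [0,0,-0.02,0,0,0,0.015],
    [0,0,-0.025,0,0,0,0.015],
    [0,0,-0.02,0,0,0,0.015]
  ]
}}

```text
clock: 8.93
position: [637.9, 235.4, 145.6]
eef_rot: [0.0, 0.566, 0.824, 0.001]
ft_force: [0.2, 0.1, -0.2]
opening: 23.7
gripper_force: 29.6
```

Request:
{"method": "send_rows", "body": {
  "moves": [
    [0,0,-0.02,0,0,0,0.015],
    [0,0,-0.02,0,0,0,0.015],
    [0,0,0,0,0,0,0.015],
    [0,0,0,0,0,0,0.015]
  ]
}}

```text
clock: 9.27
position: [638.4, 235.6, 185.1]
eef_rot: [0.001, 0.566, 0.824, 0.001]
ft_force: [-0.8, -0.2, -1.4]
opening: 23.2
gripper_force: 29.6
```

Run:
```python
from h import *
shot('scene','s2'); d=shot('wrist','w4'); rel([463.6,377,180],88.7); print(ctrl.read_state()['gripper_force'])
a=cv2.imread('pics/s2.png')[110:290,190:400]; b=cv2.imread('pics/w4.png')
cv2.imwrite('pics/c4.png',np.hstack([cv2.resize(a,(467,400)),b[:,150:480]]))
```

```text
t 9.37 pos [636.9 235.2 182.5] yaw 111.05 tilt [-0.001 -0.   ] F [-0.5 -0.2 -0.4] open 23.9
shift mm [ 194.6 -110.8    2.7]
turn z rad 0.39
29.606458470225334
```

View pics/c4.png

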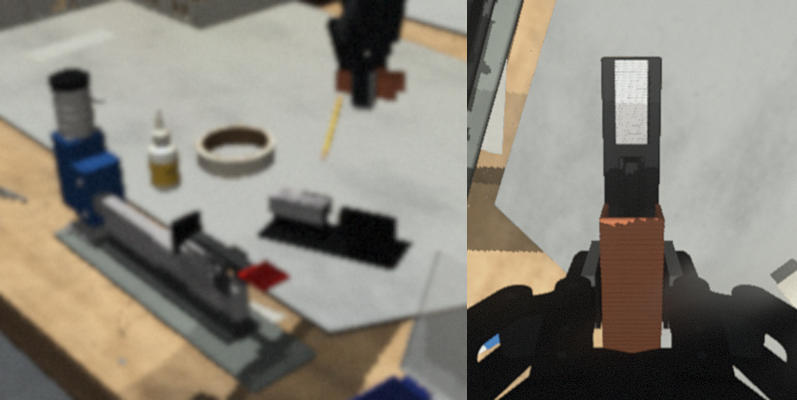

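The scene crop shows the copper strip level in the jaws, with the rack upright, steel still on it, and the follower latched. The wrist crop shows the strip straight in the jaws.

Request:
{"method": "send_rows", "body": {
  "moves": [
    [0.0324,-0.0185,0,0,0,0,0.015],
    [0.0324,-0.0185,0,0,0,0,0.015],
    [0.0324,-0.0185,0,0,0,0,0.015],
    [0.0324,-0.0185,0,0,0,0,0.015],
    [0.0324,-0.0185,0,0,0,0,0.015]
  ]
}}

```text
clock: 9.78
position: [490.8, 353.6, 181.8]
eef_rot: [-0.0, 0.566, 0.824, -0.001]
ft_force: [0.2, 0.8, -0.4]
opening: 23.7
gripper_force: 29.7
```

Request:
{"method": "send_rows", "body": {
  "moves": [
    [0.0316,-0.0183,0,0,0,0,0.015],
    [0,0,0,0,0,0.0975,0.015],
    [0,0,0,0,0,0.0975,0.015],
    [0,0,0,0,0,0.0975,0.015],
    [0,0,0,0,0,0.0975,0.015]
  ]
}}

```text
clock: 10.2
position: [463.7, 375.8, 181.9]
eef_rot: [0.0, 0.717, 0.697, -0.001]
ft_force: [-1.1, 0.1, -0.3]
opening: 23.7
gripper_force: 29.7
```

Request:
{"method": "send_rows", "body": {
  "moves": [
    [0,0,0,0,0,0,0.015],
    [0,0,0,0,0,0,0.015],
    [0,0,0,0,0,0,0.015],
    [0,0,0,0,0,0,0.015],
    [0,0,0,0,0,0,0.015]
  ]
}}

```text
clock: 10.62
position: [464.6, 376.1, 183.0]
eef_rot: [-0.0, 0.715, 0.699, -0.0]
ft_force: [0.1, -0.0, -0.7]
opening: 24.1
gripper_force: 29.7
```

Run:
```python
from h import *
rel([463.6,376,100],88.7)
d=shot('wrist','w5'); W=cloud(d)
H=cv2.cvtColor(d['image'],cv2.COLOR_RGB2HSV)
m=(H[...,0]<18)&(H[...,1]>90)&(W[...,2]>150)
c=W[m]; z=np.median(c[:,2]); print(z); c=c[abs(c[:,2]-z)<6]
for y in range(350,420,8):
    a=c[abs(c[:,1]-y)<3]
    if len(a)>5: print('strip',y,np.percentile(a[:,0],[1,99]).round(1),np.percentile(a[:,0],[1,99]).mean().round(1),a[:,2].mean().round(1))
print(np.percentile(c[:,1],99.5))
q=W[(abs(W[...,2]-97.5)<2)&(abs(W[...,0]-464)<30)]; print('head',np.percentile(q,[1,50,99],axis=0).round(1))
```

```text
t 10.62 pos [464.6 376.1 183. ] yaw 88.75 tilt [-0. -0.] F [ 0.1 -0.  -0.7] open 24.1
shift mm [-0.1 -1.  83. ]
turn z rad 0.001
194.61264114632567
strip 350 [452.9 475.5] 464.2 194.5
strip 358 [452.7 475.7] 464.2 194.6
strip 366 [452.6 476.1] 464.4 194.6
strip 374 [452.8 476.4] 464.6 194.6
strip 382 [452.9 476.5] 464.7 194.7
strip 390 [452.9 476.8] 464.9 194.6
strip 398 [453.4 476.7] 465.1 194.6
strip 406 [453.4 476.9] 465.1 194.4
406.9562894445019
head [[444.2 423.8  95.9]
 [465.1 436.1  97.5]
 [486.1 447.8  99.2]]
```

View pics/w5.png

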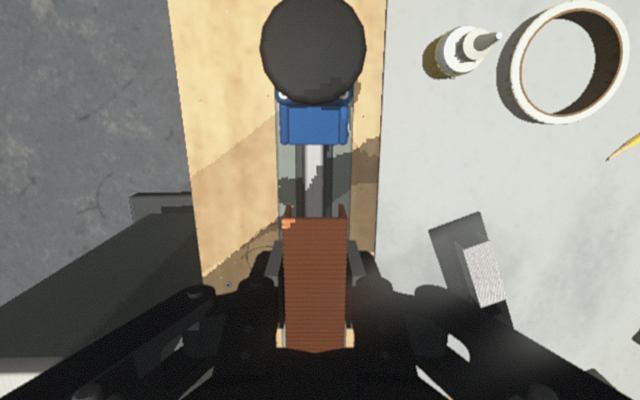

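Request:
{"method": "send_rows", "body": {
  "moves": [
    [0,-0.001,0.025,0,0,0,0.015],
    [0,0,0.03,0,0,0,0.015],
    [0,0,0.03,0,0,0,0.015],
    [0,0,0.012,0,0,0,0.015],
    [0,0,0,0,0,0,0.015]
  ]
}}

```text
clock: 11.08
position: [461.8, 374.8, 83.4]
eef_rot: [-0.0, 0.715, 0.699, -0.003]
ft_force: [-0.6, 0.3, -1.1]
opening: 23.5
gripper_force: 29.7
```

Request:
{"method": "send_rows", "body": {
  "moves": [
    [0,0,0,0,0,0,0.015],
    [0,0,0,0,0,0,0.015],
    [0,0,0,0,0,0,0.015],
    [0,0,0,0,0,0,0.015],
    [0,0,0,0,0,0,0.015]
  ]
}}

```text
clock: 11.5
position: [464.1, 376.8, 87.3]
eef_rot: [-0.0, 0.715, 0.699, 0.001]
ft_force: [-0.4, -0.3, -0.2]
opening: 23.6
gripper_force: 29.7
```

Run:
```python
from h import *
rel([463.6,376,53],88.7)
d=shot('wrist','w6'); W=cloud(d)
H=cv2.cvtColor(d['image'],cv2.COLOR_RGB2HSV)
m=(H[...,0]<18)&(H[...,1]>90)&(W[...,2]>60)&(W[...,1]>330)&(W[...,1]<425)
c=W[m]; z=np.median(c[:,2]); print(z); c=c[abs(c[:,2]-z)<6]
for y in range(358,410,12):
    a=c[abs(c[:,1]-y)<3]
    if len(a)>5: print('strip',y,np.percentile(a[:,0],[1,99]).mean().round(1))
for y in (408,412,416,419):
    q=W[(abs(W[...,2]-62)<2)&(abs(W[...,0]-464)<12)&(abs(W[...,1]-y)<2)]
    if len(q): print('rail',y,np.percentile(q[:,0],[1,99]).round(1),np.percentile(q[:,0],[1,99]).mean())
```

```text
t 11.5 pos [464.1 376.8  87.3] yaw 88.7 tilt [0.001 0.001] F [-0.4 -0.3 -0.2] open 23.6
shift mm [-0.8 -0.6 34.3]
turn z rad 0.0
98.92301640129305
strip 358 463.6
strip 370 464.0
strip 382 464.2
strip 394 464.5
strip 406 464.7
rail 408 [457.9 471.3] 464.60421638685443
rail 412 [457.6 471.3] 464.4728230084197
rail 416 [457.8 471.3] 464.55092831107663
```

Request:
{"method": "send_rows", "body": {
  "moves": [
    [0,-0.0003,0.006,0,0,0,0.015],
    [0,0,0.006,0,0,0,0.015],
    [0,0,0.006,0,0,0,0.015],
    [0,0,0.006,0,0,0,0.015],
    [0,0,0.004,0,0,0,0.015]
  ]
}}

```text
clock: 11.97
position: [462.9, 375.9, 56.9]
eef_rot: [0.0, 0.715, 0.699, -0.001]
ft_force: [-0.4, -0.6, 0.1]
opening: 23.4
gripper_force: 29.7
```

Request:
{"method": "send_rows", "body": {
  "moves": [
    [0,0,0.003,0,0,0,0.015],
    [0,0,0.001,0,0,0,0.015],
    [0,0,0,0,0,0,0.015],
    [0,0,0,0,0,0,0.015]
  ]
}}

```text
clock: 12.3
position: [463.5, 376.3, 54.3]
eef_rot: [0.0, 0.715, 0.699, 0.0]
ft_force: [-0.2, 1.1, -0.5]
opening: 23.3
gripper_force: 29.7
```

Run:
```python
from h import *
rel([463.6,376,53],88.7)
```

```text
t 12.3 pos [463.5 376.3  54.3] yaw 88.69 tilt [0. 0.] F [-0.2  1.1 -0.5] open 23.3
shift mm [-0.3  0.1  1.3]
turn z rad -0.0
```

Request:
{"method": "send_rows", "body": {
  "moves": [
    [0,0,0.001,0,0,0,0.015],
    [0,0,0,0,0,0,0.015],
    [0,0,0,0,0,0,0.027],
    [0,0,0,0,0,0,0.035],
    [0,0,0,0,0,0,0.042]
  ]
}}

```text
clock: 12.72
position: [463.4, 376.4, 53.3]
eef_rot: [0.0, 0.715, 0.699, 0.0]
ft_force: [0.3, 0.1, 0.5]
opening: 41.7
gripper_force: 0.0
```

Request:
{"method": "send_rows", "body": {
  "moves": [
    [0,0,0,0,0,0,0.042],
    [0,0,-0.01,0,0,0,0.042],
    [0,0,-0.02,0,0,0,0.042],
    [0,0,-0.035,0,0,0,0.042],
    [0,0,-0.04,0,0,0,0.042]
  ]
}}

```text
clock: 13.13
position: [462.2, 375.3, 158.5]
eef_rot: [0.0, 0.715, 0.699, -0.002]
ft_force: [1.1, -0.5, 0.7]
opening: 42.0
gripper_force: 0.0
```

Request:
{"method": "send_rows", "body": {
  "moves": [
    [0,0,-0.03,0,0,0,0],
    [-0.04,0,0,0,0,0,0],
    [-0.04,0,0,0,0,0,0],
    [0,0,0,0,0,0,0],
    [0,0,0,0,0,0,0]
  ]
}}

```text
clock: 13.55
position: [462.0, 293.5, 189.2]
eef_rot: [0.0, 0.717, 0.697, 0.0]
ft_force: [0.3, 1.2, 0.4]
opening: -0.2
gripper_force: 0.0
```

Run:
```python
from h import *
rel([459.2,180,150],88.7)
d=shot('wrist','w7'); W=cloud(d)
H=cv2.cvtColor(d['image'],cv2.COLOR_RGB2HSV)
m=(H[...,0]<18)&(H[...,1]>90)&(abs(W[...,2]-64)<6)&(abs(W[...,0]-464)<25)&(W[...,1]>330)&(W[...,1]<425)
c=W[m]; print(cv2.minAreaRect(c[:,:2].astype(np.float32)),np.percentile(c,[1,50,99],axis=0).round(1))
```

```text
t 13.55 pos [462.  293.5 189.2] yaw 88.43 tilt [ 0. -0.] F [0.3 1.2 0.4] open -0.2
shift mm [-113.6    0.3   39.3]
turn z rad -0.005
((463.2369384765625, 377.0397644042969), (60.467838287353516, 23.882797241210938), 88.52745056152344) [[451.6 347.7  62.9]
 [463.3 377.9  64.7]
 [474.8 406.4  66.4]]
```

View pics/w7.png

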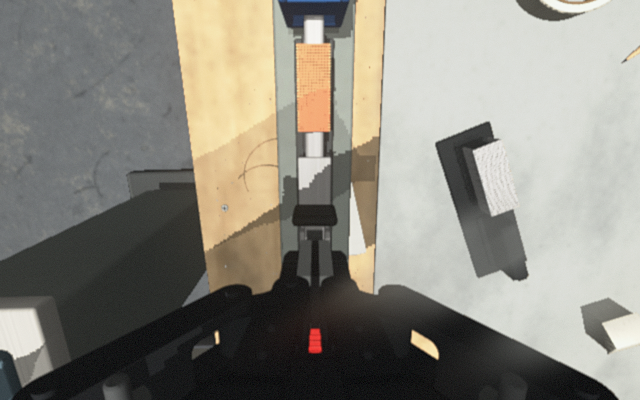

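The strip sits astride the rail at (314,87), between the follower's front (314,157) and the head. Its top is at 64.7 mm, which means it is seated. Next is the paddle.

Request:
{"method": "send_rows", "body": {
  "moves": [
    [-0.038,0,0,0,0,0,0],
    [-0.038,0,0,0,0,0,0],
    [-0.0376,0,0,0,0,0,0],
    [0,0,0.035,0,0,0,0],
    [0,0,0.03,0,0,0,0]
  ]
}}

```text
clock: 14.02
position: [460.7, 182.3, 123.9]
eef_rot: [0.001, 0.716, 0.698, 0.002]
ft_force: [-0.9, 1.4, -0.4]
opening: -0.1
gripper_force: 0.0
```

Request:
{"method": "send_rows", "body": {
  "moves": [
    [0,0,0,0,0,0,0],
    [0,0,0,0,0,0,0],
    [0,0,0,0,0,0,0],
    [0,0,0,0,0,0,0],
    [0,0,0,0,0,0,0]
  ]
}}

```text
clock: 14.43
position: [459.9, 183.8, 124.6]
eef_rot: [0.0, 0.715, 0.699, 0.001]
ft_force: [1.1, -0.2, 0.4]
opening: -0.2
gripper_force: 0.0
```

Run:
```python
from h import *
rel([459.2,180,112],88.7)
```

```text
t 14.43 pos [459.9 183.8 124.6] yaw 88.75 tilt [0.002 0.001] F [ 1.1 -0.2  0.4] open -0.2
shift mm [-3.8 -0.6 12.6]
turn z rad 0.001
```

Press in small steps, down to about 11 mm below contact.

Request:
{"method": "send_rows", "body": {
  "moves": [
    [-0.004,0,0.005,0,0,0,0],
    [0,0,0.005,0,0,0,0],
    [0,0,0.003,0,0,0,0],
    [0,0,0.002,0,0,0,0],
    [0,0,0.002,0,0,0,0]
  ]
}}

```text
clock: 14.85
position: [458.8, 178.3, 105.9]
eef_rot: [0.0, 0.715, 0.699, -0.0]
ft_force: [-0.2, -2.2, 3.7]
opening: -0.3
gripper_force: 1.8
```

Request:
{"method": "send_rows", "body": {
  "moves": [
    [0,0,0.002,0,0,0,0],
    [0,0,0.002,0,0,0,0],
    [0,0,0.002,0,0,0,0],
    [0,0,0.001,0,0,0,0],
    [0,0,0,0,0,0,0]
  ]
}}

```text
clock: 15.27
position: [459.1, 177.8, 100.0]
eef_rot: [0.0, 0.715, 0.699, -0.0]
ft_force: [-4.2, -5.6, 18.4]
opening: -0.0
gripper_force: 9.8
```

```bash
cat > chk.py <<'E'
from h import *
rel()
d=get_image('top'); W=cloud(d)
H=cv2.cvtColor(d['image'],cv2.COLOR_RGB2HSV)
m=(H[...,0]<18)&(H[...,1]>90)&(abs(W[...,2]-64)<8)&(abs(W[...,0]-464)<20)&(W[...,1]>300)&(W[...,1]<430)
c=W[m]; print(len(c), np.percentile(c,[2,50,98],axis=0).round(1) if len(c) else '')
t=W[(abs(W[...,2]-100)<5)&(abs(W[...,0]-464)<18)&(W[...,1]>250)&(W[...,1]<418)]; print('tab',len(t),np.percentile(t,[5,50,95],axis=0).round(1) if len(t) else '')
E
python3 chk.py
```

```text
t 15.27 pos [459.1 177.8 100. ] yaw 88.64 tilt [-0. -0.] F [-4.2 -5.6 18.4] open -0.0
166 [[452.6 387.9  60.8]
 [463.9 404.5  64.3]
 [475.4 421.3  69.6]]
tab 110 [[451.8 251.8  96.8]
 [461.8 270.6 100.2]
 [474.8 348.  103.1]]
```

The strip's rear edge is at stapler x ≈ 55 mm and the tab is at about y = 347 mm, so the strip is home. Release the paddle and move clear.

Request:
{"method": "send_rows", "body": {
  "moves": [
    [0,0,-0.01,0,0,0,0],
    [0,0,-0.02,0,0,0,0],
    [0,0,-0.035,0,0,0,0],
    [0,0,-0.035,0,0,0,0],
    [0,0,-0.035,0,0,0,0]
  ]
}}

```text
clock: 15.73
position: [458.2, 179.3, 235.5]
eef_rot: [-0.0, 0.715, 0.699, -0.0]
ft_force: [1.1, 1.2, -0.2]
opening: -0.1
gripper_force: 0.0
```

Request:
{"method": "send_rows", "body": {
  "moves": [
    [0,0,0,0,0,0,0],
    [0,0,0,0,0,0,0],
    [0,0,0,0,0,0,0],
    [0,0,0,0,0,0,0],
    [0,0,0,0,0,0,0]
  ]
}}

```text
clock: 16.15
position: [457.9, 178.5, 232.9]
eef_rot: [-0.0, 0.715, 0.699, -0.001]
ft_force: [0.3, 0.1, 0.5]
opening: 0.0
gripper_force: 0.0
```

```bash
python3 chk.py
python3 - <<'E'
from h import *
shot('scene','s9'); a=cv2.imread('pics/s9.png')[100:300,150:450]; cv2.imwrite('pics/s9c.png',cv2.resize(a,(780,520)))
E
```

```text
t 16.15 pos [457.9 178.5 232.9] yaw 88.71 tilt [-0.002 -0.001] F [0.3 0.1 0.5] open 0.0
167 [[452.6 388.1  61.2]
 [463.9 404.7  64.5]
 [475.5 421.   68.2]]
tab 57 [[449.7 341.3  95.4]
 [462.7 345.2  99.2]
 [476.3 348.7 102.1]]
```

View pics/s9c.png

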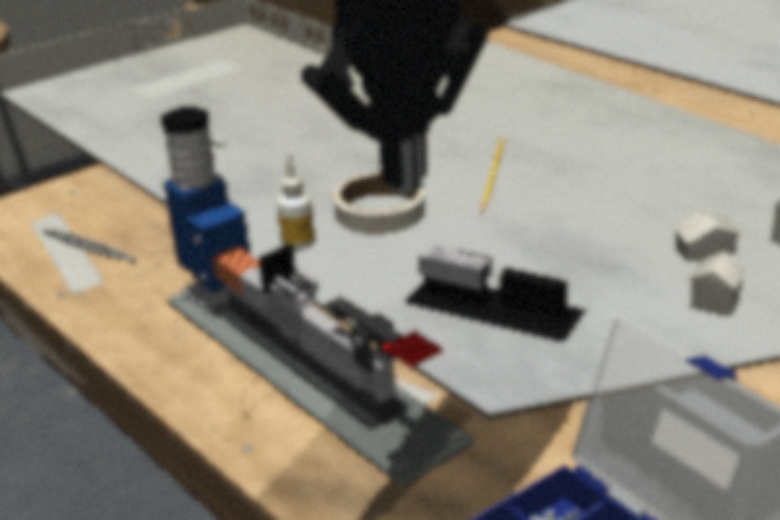

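The copper strip is in the head with the follower's tab close behind it. The rack is upright with the steel strip on it, and the arm is clear of everything.

```bash
python3 -c "
from plant import ctrl
print(ctrl.finish_job())"
```

```text
the job is handed in; nothing more can be done
None
```

The stapler is reloaded and the job is handed in: the camera shows the copper strip fully home in the head with the follower closed behind it, and the steel strip still on the upright rack, at about 16 s on the robot's clock.

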